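# Fit a filter tube into the open push-fit collet

## Task

Fit a filter tube to the gas line: take the tallest of the three tubes standing in the rack and push it straight down into the open push-fit collet, the one of the three stations that has neither a plug nor a tube in it. Push it through the stiff seal until it bottoms, then let go so that it stands there by itself.

Things in the scene. Friction and masses are not known exactly. Their poses are not given: they have to be found in the camera images.
- tube_center (a point): Centre (on the axis, half-way up) of the filter tube to fit: smooth, round, rigid, 24 mm diameter, 140 mm long, about 60 g, white with a 12 mm aluminium sleeve at each end, ends alike. z runs up along it. It stands upright in any of the rack's holes. The rack's other tubes are as thick but lower: one plain, 90 mm; one 103 mm with a 38 mm wide aluminium cap.
- rack: Grey block fixed to the bench, 66 (its x) by 250 (its y) by 45 mm high, with three holes, 27 mm wide and 35 mm deep, in a row along its y, 85 mm apart. Origin at the centre of its underside, z up. The tubes' feet stand 10 mm above the bench, so the tall tube rises 105 mm above the rack.
- collet_mouth (a point): Centre of the open collet's mouth, at the rim of its flare, 76 mm above the bench, z up. Steel body on a fixed 92 mm grey foot. The flare narrows from 52 mm (60 outside) to the 29 mm bore 18 mm below the rim. A bottomed tube's foot is 50 mm below this point, its centre 20 mm above. Two like stations in the row, 110 mm or more off, hold a dark steel plug and a tube, up to 40 mm above the rim.
- seal (a joint): Slide (m) of the black seal in the open collet's bore: 0 as found, its top face 30 mm below the mouth; 0.020 bottomed, top face 50 mm below the mouth. The tube's foot lands on it and drives it down. It resists with about 10 N all the way to a hard stop, has no spring, and stays where it is left. The tube's weight alone does not move it.
There are look-alikes about, which are no part of the job. What is shaped like the part that bears tube_center but yellow is not meant. What is shaped like the part that bears collet_mouth but pink is not meant.

How it is judged (in metres and radians):
On the way:
1. the tube is in the mouth of the open collet, its foot more than 10 mm below the rim (horizontal distance between tube_center and collet_mouth below 0.02 m and z of tube_center in the frame of collet_mouth below 0.06 m and angle between tube_center's own z axis and vertical below 0.3 rad), for 0.1 s.
At the end, for the whole second after the job is handed in: The tube stands released in the open collet, its foot bottomed or within 6 mm of the bottom (seal driven down by more than 14 of its 20 mm, tube centre less than 28 mm above the mouth), its centre within 12 mm of the collet's axis and upright within 10 degrees (value of joint seal above 0.014 m and horizontal distance between tube_center and collet_mouth below 0.012 m and z of tube_center in the frame of collet_mouth below 0.028 m and angle between tube_center's own z axis and vertical below 0.18 rad); the robot touches nothing.
It also fails if it takes over 35 s, if anything falls off the work surface, if the arm or the gripper's body presses on something with over 40 N, if the wrist force passes 120 N, or if a joint passes its speed limit or range.

## Robot

A 6-joint arm with a two-finger parallel gripper is mounted at the origin on the work surface. World frame = base frame: x ahead of the robot, y to its left, z up, the work surface at z = 0. Lengths are in mm, angles in rad, forces in N, time in s.
With the tool pointing down it reaches from about 350 to 975 mm from the base axis. Payload 7.1 kg.
Tool frame: the origin (TCP) lies midway between the tips of the shut fingers; the grasp point (between the pads) lies ctrl.tcp_to_grasp behind it (ctrl.tcp_to_grasp is the distance from the TCP to the grasp point, in mm); z points along the fingers, y is the direction in which the jaws open and shut (so a half turn about z gives the same grasp; the last joint's range is limited). The gripper opens to 88 mm and grips with 3 to 60 N. Pads are 20 mm wide; open, the fingers measure 115 mm over their backs; the gripper's body (75 mm by 178 mm) begins 61 mm behind the grasp point.
Start: joints at [-1.159, 0.423, 1.63, -0, 1.089, -0.019], TCP at [261.013, -567.87, 190.575] pointing down, gripper open.
Joint ranges: [-3, 3], [-0.9, 2.11], [0.09, 2.58], [-1.31, 4.45], [0.11, 2.69], [-2.54, 2.54]. Speed limits (rad/s): [2.39, 2.39, 3.01, 3.14, 3.14, 3.14].

## Interface

Orientations are given as a rotation vector (axis times angle).
In Python, from workcell import ctrl gives the robot as it stands.
- The arm moves only by the tool play_rows, never from a script. Its argument "increments" is text: rows parted by semicolons, each of 5 numbers parted by spaces: the opening, from 0 (shut) to 1 (fully open), then the shift along the world's x, y, z in m, then the turn about the world's z in degrees. A call has 1 to 20 rows; each row shifts and turns the commanded pose from where the row before left it; what a row does not reach is not made up. A row lasts 1/10 s, in which the tool goes at most 50 mm and 8.59 degrees, less where a joint would pass 70% of its speed; a pose out of reach is approached as far as the arm can. A call is refused whole if a number of a shift passes 0.05 or a number of a turn 8.59, either way. A call with a gripper value outside its range is refused whole. The fingers move at their own pace and stop on an object; the grip force is fixed at half the most. Time passes only in rows, so rows that do not move let the fingers close. It gives the time, the measured TCP pose, the force and the opening at its end, in the units of the state.
- ctrl.get_obs(): the state, without advancing time (a new reading comes with each control period).
- ctrl.get_image(name): name is "scene" or "side" or "wrist"; returns a dict with "img" (420x560x3 uint8, red, green, blue), "range_z" (420x560 float32, mm along the optical axis (not along the pixel's ray), 0 where there is no reading), "vertical_fov" (degrees; the focal length in pixels is half the picture's height over the tangent of half this angle, whatever the lens; pixels are square), "cx", "cy" (the principal point, pixels), "origin" and "attitude" of the camera in the world. Camera axes: x right, y down, z forward; pixel columns grow to the right and rows downward; lengths in mm; the calibration is good to about 2 mm. A picture is of the moment at which its call begins.
- ctrl.close_job(): hands the job in, once; it reports no verdict.
The state is a dict: "t": time; "qpos": joint angles; "qvel": joint speeds; "joint_torque": joint torques, N m; "ee_pos": TCP position; "orientation": TCP orientation; "ft_force": force on the tool from outside, world axes, zero at the start; "moment": the same for the moment, N m; "width": finger opening in mm.
Only numpy, scipy, OpenCV 4.12 (cv2) and the standard library are available. Lean on these libraries where they do the work, as an engineer would, in place of code of your own. Each camera call takes 0.05 s, during which the arm holds its last target. There are 200 camera calls.

## Working session

There is one attempt and no reset: what is moved stays moved. The work goes in short steps, Python scripts to look and compute and a tool call to move; the robot and the scene stay as the last step left them, time stands still between calls to the robot, and variables do not carry over. Pictures are saved under pics/ and viewed, on a budget of 10 in all, crops included, one or two more only if the job needs it, and the job is handed in when it is done.

Besides the shell and the picture viewer there is one more tool, called after ">>>" in YAML: its name, and indented under it one key for each argument. play_rows: Moves the arm, as the interface text tells. Its arguments: {"type":"object","properties":{"increments":{"type":"string"}},"required":["increments"]}

```bash
mkdir -p pics
cat > h.py <<'E'
import numpy as np, cv2
from scipy.spatial.transform import Rotation as R
from workcell import ctrl
def grab(n):
    d=ctrl.get_image(n); np.savez(f'/tmp/{n}.npz',**{k:np.array(v) for k,v in d.items()}); return d
def cloud(d):
    f=210/np.tan(np.radians(float(d['vertical_fov']))/2); z=np.array(d['range_z'],float)
    v,u=np.mgrid[0:420,0:560]; P=np.stack([(u-d['cx'])*z/f,(v-d['cy'])*z/f,z],-1)
    a=np.array(d['attitude']); M=a if a.shape==(3,3) else R.from_rotvec(a).as_matrix()
    W=P@M.T+np.array(d['origin']); W[z==0]=np.nan; return W
E
python3 - <<'E'
from h import *
o=ctrl.get_obs(); print(o, ctrl.tcp_to_grasp)
ims=[]
for n in ('scene','side'):
    d=grab(n); print(n,d['attitude'],d['origin'],d['vertical_fov'],d['cx'],d['cy']); cv2.imwrite(f'pics/{n}1.png',d['img'][...,::-1])
E
```

```text
{'t': 0.0, 'qpos': array([-1.15901799e+00,  4.23825840e-01,  1.63070522e+00, -4.24738030e-05,
        1.08861715e+00, -1.89826202e-02]), 'qvel': array([-0.00091301,  0.00072387, -0.00052317,  0.00117564,  0.00072449,
       -0.00130738]), 'joint_torque': array([ 2.05949964e-04, -5.44625652e+01, -2.73658794e+01,  6.42834837e-02,
        2.29218788e-02, -1.63482678e-04]), 'ee_pos': array([ 260.74867065, -567.32431315,  189.80513524]), 'orientation': array([-3.06751673e+00, -6.71124204e-01,  5.34505675e-04]), 'ft_force': array([ 0.01045828, -0.86925762, -0.7210164 ]), 'moment': array([-0.04201827, -0.00189899, -0.04488298]), 'width': 87.7610104647417} 18.700000000000003
scene [-0.75413549 -2.41974789  1.31322384] [961.87743239 665.63883948 636.10820861] 49.969361383134824 283.5942617608612 206.12823239476367
side [-0.23581225  2.82013105 -1.25430141] [376.74986651 623.65569448 707.49078583] 56.41275998058252 278.986238782034 206.76492859794652
```

View pics/scene1.png

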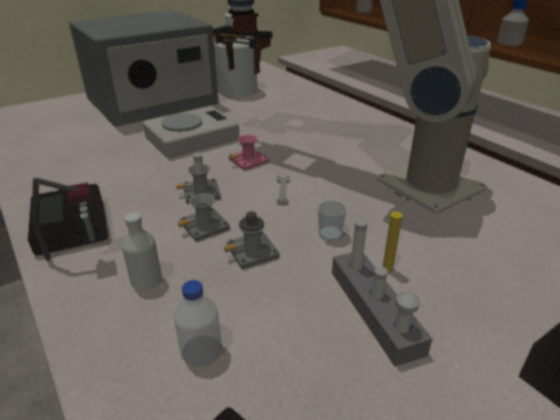

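View pics/side1.png

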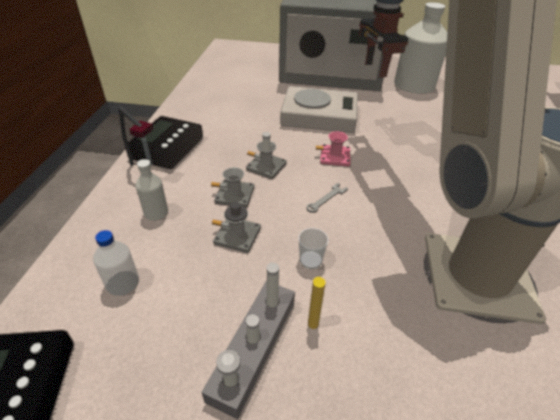

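The tall white tube is at the rack's far end: scene (359,245), side (272,285). The open flare is the middle station: scene (204,205), side (233,178). The plug station is at scene (252,240) and the tube station at scene (200,180). I'll measure these from depth.

Run:
```python
from h import *
def show(n,boxes):
    d=np.load(f'/tmp/{n}.npz'); W=cloud(d)
    for k,(u0,v0,u1,v1,zl,zh) in boxes.items():
        P=W[v0:v1,u0:u1].reshape(-1,3); P=P[(P[:,2]>zl)&(P[:,2]<zh)]
        if len(P): print(n,k,len(P),'mean',P.mean(0).round(1),'min',P.min(0).round(0),'max',P.max(0).round(0))
show('scene',dict(tube=(345,210,375,275,60,200),tubetop=(345,210,375,275,140,200),rim=(186,188,222,235,68,82),high=(186,188,222,235,82,200),plug=(238,205,268,255,68,150),tubest=(185,145,215,190,82,150),racktop=(325,250,435,360,40,50),bench=(300,300,330,330,-50,50)))
show('side',dict(tube=(262,255,285,305,60,200),tubetop=(262,255,285,305,140,200),rim=(218,165,250,195,68,82),plug=(222,200,250,240,80,150),tubest=(255,130,278,165,68,150),racktop=(205,280,300,412,40,50),bench=(150,300,190,330,-50,50)))
d=np.load('/tmp/scene.npz')['img'];e=np.load('/tmp/side.npz')['img']
c=np.hstack([cv2.resize(x,(400,400),interpolation=cv2.INTER_CUBIC) for x in (d[150:250,170:270],e[135:235,190:290])])
cv2.imwrite('pics/crop1.png',c[...,::-1])
```

```text
scene tube 539 mean [451.3 181.4 110.6] min [360.  44.  60.] max [478. 254. 151.]
scene tubetop 119 mean [449.5 180.1 147.3] min [436. 166. 140.] max [459. 190. 151.]
scene rim 169 mean [ 610.6 -178.4   72.7] min [ 584. -203.   68.] max [ 642. -144.   78.]
scene plug 440 mean [573.2 -15.6  84.5] min [541. -52.  68.] max [598.   6. 105.]
scene tubest 134 mean [ 553.2 -313.   102.2] min [ 539. -332.   82.] max [ 563. -304.  117.]
scene racktop 2837 mean [478.3 277.5  44.2] min [355. 132.  40.] max [532. 389.  50.]
scene bench 898 mean [568.7 202.4  -0.7] min [522. 156.  -4.] max [612. 247.   5.]
side tube 466 mean [448.7 183.3 117.2] min [438. 165.  60.] max [461. 189. 153.]
side tubetop 150 mean [449.3 179.2 149.4] min [438. 165. 140.] max [461. 189. 153.]
side rim 159 mean [ 617.8 -180.1   74.7] min [ 588. -205.   68.] max [ 644. -146.   80.]
side plug 320 mean [570.1 -18.7  89.1] min [545. -51.  80.] max [598.   4. 107.]
side tubest 242 mean [ 553.2 -315.4   88.7] min [ 525. -347.   68.] max [ 583. -291.  120.]
side racktop 3520 mean [471.4 276.6  45.8] min [408. 129.  40.] max [531. 388.  50.]
side bench 1195 mean [655.  215.2   1.3] min [606. 174.  -3.] max [708. 253.   5.]
```

View pics/crop1.png

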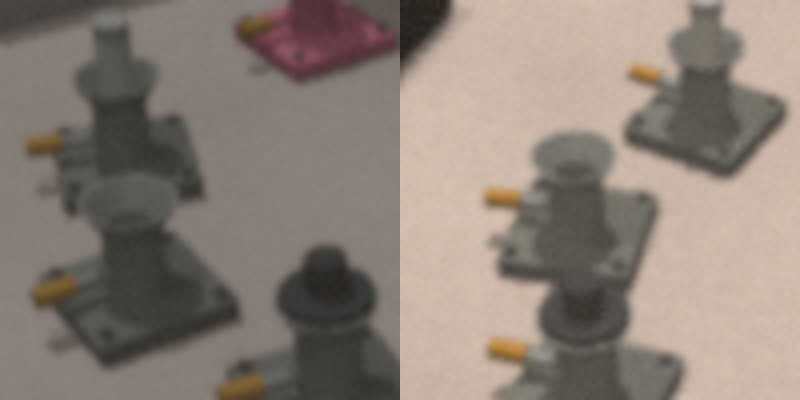

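Run:
```python
from h import *
from scipy.optimize import least_squares
allr=[];allt=[];ally=[];rk=[]
for n in('scene','side'):
    d=np.load(f'/tmp/{n}.npz'); W=cloud(d); P=W.reshape(-1,3); C=d['img'].reshape(-1,3).astype(int)
    near=lambda x,y,r:np.hypot(P[:,0]-x,P[:,1]-y)<r
    y=(C[:,0]-C[:,2]>90)&near(450,180,150)&(P[:,2]>20); Y=P[y]; print('yellow',Y[Y[:,2]>Y[:,2].max()-15].mean(0),Y.max(0),Y.min(0))
    T=P[near(449,178,25)&(P[:,2]>60)]; 
    for T_,nm in((T[T[:,2]<135],'tubeside'),):
        f=least_squares(lambda p:np.hypot(T_[:,0]-p[0],T_[:,1]-p[1])-12,[449,178],loss='soft_l1'); print(nm,f.x,len(T_))
    S=P[near(615,-175,45)&(P[:,2]>70)&(P[:,2]<84)]
    f=least_squares(lambda p:np.hypot(S[:,0]-p[0],S[:,1]-p[1])-p[2],[615,-175,29],loss='soft_l1'); print('rim',f.x,len(S), S.min(0),S.max(0))
    B=P[near(615,-175,30)&(P[:,2]>20)&(P[:,2]<55)]; print('body',B.mean(0),len(B))
    K=P[near(475,270,150)&(P[:,2]>41)&(P[:,2]<48)][:,:2].astype(np.float32); print('rack',cv2.minAreaRect(K))
    m=near(500,260,60)&(P[:,2]>80);print('mid',P[m].mean(0)); m=near(510,345,40)&(P[:,2]>80);print('cap',P[m].mean(0))
```

```text
yellow [360.95024748 187.45080026 139.21811602] [370.03850987 196.8929962  140.56601136] [352.31929668 178.05717295 138.02910066]
tubeside [446.29377496 177.0088558 ] 378
rim [ 612.63754089 -172.6266461    26.54941097] 134 [ 583.64009686 -202.56312747   70.01359752] [ 642.29888814 -144.22050002   77.87728448]
body [ 618.84100692 -164.04092118   38.26705792] 230
rack ((442.6673278808594, 267.77484130859375), (251.8971710205078, 127.4994125366211), 73.4892349243164)
mid [472.35764284 262.72862569  94.01112955]
cap [496.28530607 345.73567374 104.81216998]
yellow [363.49949099 188.21860794 140.70595123] [373.78878412 198.86328779 142.95678287] [353.15980438 175.59327287 135.3404913 ]
tubeside [450.03741479 175.87917528] 291
rim [ 615.34960573 -173.29425577   25.90996708] 143 [ 587.65737895 -204.51896398   70.10355927] [ 644.10709511 -145.99513257   80.33777593]
body [ 615.53301668 -166.01046192   38.601245  ] 170
rack ((440.89691162109375, 266.5668640136719), (250.91561889648438, 130.88070678710938), 75.24542236328125)
mid [470.68841179 262.13065926  96.68954239]
cap [491.73046248 344.59830637 109.7648316 ]
```

>>> play_rows:
  increments: "1 0.016 0.033 0.005 -3.3;1 0.016 0.033 0.005 -3.3;1 0.016 0.033 0.005 -3.3;1 0.016 0.033 0.005 -3.3;1 0.016 0.033 0.005 -3.3;1 0.016 0.033 0.005 -3.3;1 0.016 0.033 0.005 -3.3;1 0.016 0.033 0.005 -3.3;1 0.016 0.033 0.005 -3.3;1 0.016 0.033 0.005 -3.3;1 0.016 0.033 0.005 -3.3;1 0.016 0.033 0.005 -3.3;1 0 0.043 0 0;1 0 0.043 0 0;1 0 0.043 0 0;1 0 0.043 0 0;1 0 0.043 0 0;1 0 0.043 0 0;1 0 0.043 0 0;1 0 0.043 0 0"

```text
t: 2.1
ee_pos: [452.5, 173.8, 250.4]
orientation: [3.115, -0.408, -0.0]
ft_force: [0.9, 0.2, 0.5]
width: 87.6
```

Run:
```python
from h import *
d=grab('wrist'); o=ctrl.get_obs(); print(o['t'],o['ee_pos'],o['orientation'],o['qpos'],d['origin'],d['attitude'])
cv2.imwrite('pics/w1.png',d['img'][...,::-1])
W=cloud(d);P=W.reshape(-1,3)
r=np.hypot(P[:,0]-448,P[:,1]-177)
T=P[(r<25)&(P[:,2]>144)&(P[:,2]<158)]; print('top',len(T),T.mean(0),T.min(0),T.max(0))
```

```text
2.15 [452.86163783 178.88399113 250.66333846] [-3.11228404e+00  4.04357691e-01 -2.20115857e-04] [0.34983565 0.1441799  1.86808468 0.00302342 1.12775308 2.17773684] [526.12006907 154.78940689 444.79017086] [ 1.80025527 -2.33945685 -0.33104833]
top 409 [449.11361382 177.8131338  149.92793808] [436.74863972 166.37889225 144.05921305] [460.21996985 189.73303726 152.15512269]
```

View pics/w1.png

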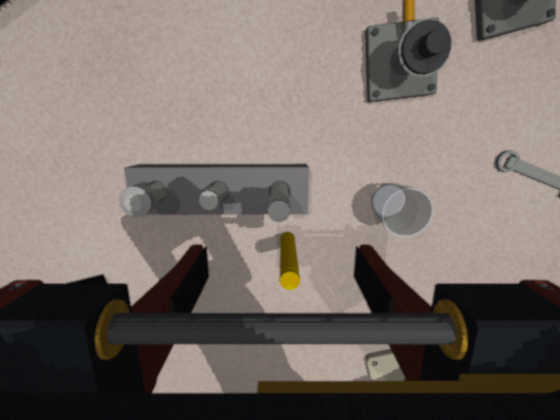

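Wrist view: the tall tube is at (280,200) between the jaw lines, the yellow look-alike is clear at (290,280), and the jaws line up with the rack. Descending to grasp.

>>> play_rows:
  increments: "1 -0.004 -0.001 -0.02 0;1 0 0 -0.03 0;1 0 0 -0.03 0;1 0 0 -0.024 0;1 0 0 -0.02 0;1 0 0 -0.014 0;1 0 0 -0.006 0;1 0 0 0 0;0 0 0 0 0;0 0 0 0 0;0 0 0 0 0;0 0 0 0 0;0 0 0 0 0;0 0 0 0 0;0 0 0 0 0;0 0 0 0 0"

```text
t: 3.75
ee_pos: [449.0, 171.1, 106.6]
orientation: [-3.115, 0.408, -0.0]
ft_force: [-0.6, 0.1, 0.6]
width: 27.2
```

>>> play_rows:
  increments: "0 0 0 0 0;0 0 0 0 0;0 0 0 0 0"

```text
t: 4.05
ee_pos: [449.1, 171.2, 106.6]
orientation: [-3.115, 0.408, -0.0]
ft_force: [0.5, 0.4, 0.3]
width: 23.1
```

Run:
```python
from h import *
d=grab('wrist'); o=ctrl.get_obs(); print(o['t'],o['ee_pos'],o['ft_force'],o['width'],o['qpos'])
cv2.imwrite('pics/w2.png',d['img'][...,::-1])
P=cloud(d).reshape(-1,3)
r=np.hypot(P[:,0]-448,P[:,1]-177)
T=P[(r<35)&(P[:,2]>146)&(P[:,2]<158)]; print('top',len(T),T.mean(0),T.min(0),T.max(0))
```

```text
4.1 [449.04389826 171.19366424 106.56867883] [-0.38817988  0.75481513 -0.69697769] 22.93528201674722 [3.39411255e-01 3.41025292e-01 2.00511234e+00 1.07070165e-04
 7.95363288e-01 2.17050471e+00]
top 1713 [450.14344186 171.36477331 150.77331086] [434.55151727 149.11547437 146.01097321] [465.79478183 188.57661526 157.92918266]
```

View pics/w2.png

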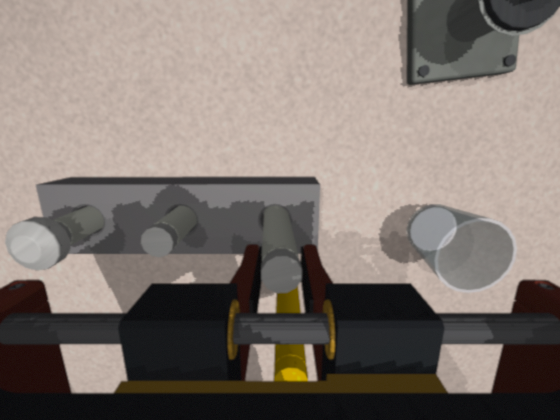

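The tube is held between the pads at (283,270). My y was about 6 mm short (I misread a transient), so I'll lift and check the tilt in the grip.

>>> play_rows:
  increments: "0 0 0 0.01 0;0 0 0 0.015 0;0 0 0 0.02 0;0 0 0 0.02 0;0 0 0 0.02 0;0 0 0 0.02 0;0 0 0 0.02 0;0 0 0 0.015 0;0 0 0 0.01 0;0 0 0 0 0;0 0 0 0 0;0 0 0 0 0"

```text
t: 5.3
ee_pos: [448.4, 170.9, 255.7]
orientation: [3.114, -0.408, -0.002]
ft_force: [0.6, 0.4, -0.5]
width: 23.2
```

```bash
cat >> h.py <<'E'
def axis(W,x,y,z0,z1,rad=22):
    "fit a 12 mm cylinder (axis x,y at mid-height + slopes)"
    from scipy.optimize import least_squares
    P=W.reshape(-1,3); zm=(z0+z1)/2
    T=P[(np.hypot(P[:,0]-x,P[:,1]-y)<rad)&(P[:,2]>z0)&(P[:,2]<z1)]
    f=least_squares(lambda p:np.hypot(T[:,0]-p[0]-p[2]*(T[:,2]-zm),T[:,1]-p[1]-p[3]*(T[:,2]-zm))-12,[x,y,0,0],loss='soft_l1')
    return f.x.round(3),len(T),zm
E
python3 - <<'E'
from h import *
o=ctrl.get_obs(); p=o['ee_pos']; print(o['t'],p,o['ft_force'],o['width'])
for n in('scene','side'):
    W=cloud(grab(n)); P=W.reshape(-1,3); print(n,axis(W,p[0],p[1]+2,p[2]-85,p[2]-5))
    T=P[np.hypot(P[:,0]-p[0],P[:,1]-p[1])<30]; print('minz',np.nanpercentile(T[T[:,2]>70][:,2],[0,1,3]))
W=cloud(grab('wrist')); P=W.reshape(-1,3)
T=P[(np.hypot(P[:,0]-p[0],P[:,1]-p[1]-2)<20)&(P[:,2]>p[2]+35)&(P[:,2]<p[2]+50)]; print('top',len(T),T.mean(0),T.min(0),T.max(0))
a=np.load('/tmp/scene.npz')['img'];b=np.load('/tmp/side.npz')['img']
cv2.imwrite('pics/lift.png',np.hstack([cv2.resize(a[60:300,290:450],(400,600)),cv2.resize(b[100:340,200:360],(400,600))])[...,::-1])
E
```

```text
5.3 [448.38968708 170.88774744 255.72939642] [ 0.64094942  0.38249355 -0.45348954] 23.19639283740637
scene (array([ 4.44904e+02,  1.74298e+02, -5.00000e-03, -3.70000e-02]), 508, np.float64(210.72939641831172))
minz [160.15821554 163.7865865  171.65154663]
side (array([ 4.48475e+02,  1.73384e+02, -1.20000e-02, -3.60000e-02]), 448, np.float64(210.72939641831172))
minz [161.66127309 165.09120969 171.83193431]
top 1694 [449.38961723 171.78970157 298.91449162] [434.08426632 154.39382149 290.7302071 ] [464.37944028 185.23628765 305.72162945]
```

View pics/lift.png

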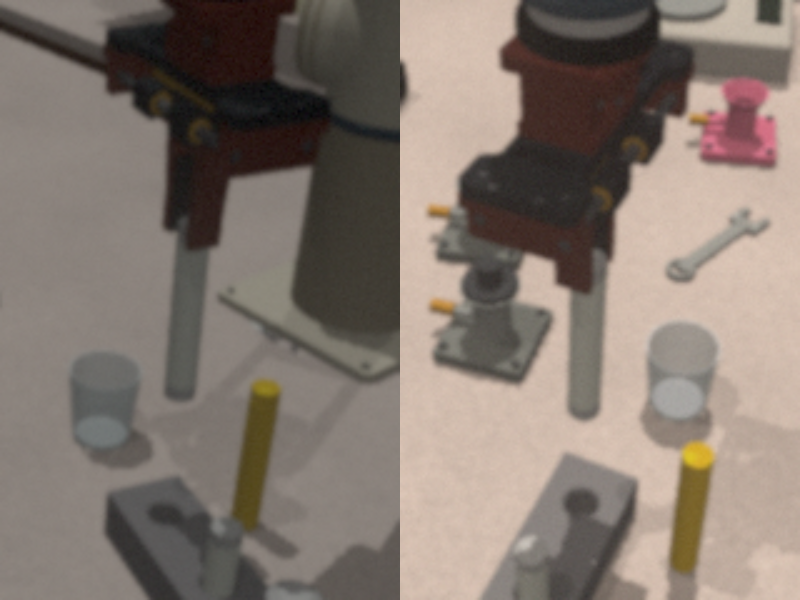

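The tube is held with about 2° of tilt along y. I'll carry it over the collet, using the same-camera offset for the foot: +167, −349 mm.

>>> play_rows:
  increments: "0 0.006 -0.013 0 0;0 0.012 -0.025 0 0;0 0.0165 -0.0345 0 0;0 0.0165 -0.0345 0 0;0 0.0165 -0.0345 0 0;0 0.0165 -0.0345 0 0;0 0.0165 -0.0345 0 0;0 0.0165 -0.0345 0 0;0 0.0165 -0.0345 0 0;0 0.0165 -0.0345 0 0;0 0.011 -0.023 0 0;0 0.0065 -0.0125 0 0;0 0 0 -0.03 0;0 0 0 -0.03 0;0 0 0 0 0;0 0 0 0 0;0 0 0 0 0"

```text
t: 7.15
ee_pos: [617.5, -178.5, 198.3]
orientation: [3.115, -0.407, 0.004]
ft_force: [-0.9, -0.2, 0.7]
width: 22.8
```

Run:
```python
from h import *
o=ctrl.get_obs(); p=o['ee_pos']; print(o['t'],p,o['ft_force'],o['width'],o['qpos'][5])
for n in('scene','side'):
    W=cloud(grab(n)); P=W.reshape(-1,3); print(n,axis(W,p[0]-1,p[1]+3,p[2]-85,p[2]-5))
    S=P[(np.hypot(P[:,0]-614,P[:,1]+174)<45)&(P[:,2]>68)&(P[:,2]<84)]; print('rim',len(S),S.min(0),S.max(0))
a=np.load('/tmp/scene.npz')['img'];b=np.load('/tmp/side.npz')['img']
cv2.imwrite('pics/over.png',np.hstack([cv2.resize(a[100:250,155:255],(400,600)),cv2.resize(b[80:230,185:285],(400,600))])[...,::-1])
```

```text
7.15 [ 617.51987948 -178.53353204  198.34619564] [-0.85668821 -0.18847462  0.693662  ] 22.790622259112194 1.5307873054029086
scene (array([ 6.14465e+02, -1.74966e+02, -6.00000e-03, -3.90000e-02]), 347, np.float64(153.3461956357192))
rim 172 [ 584.21968783 -203.09018259   68.08839104] [ 642.039611   -144.7354662    77.80240508]
side (array([ 6.18601e+02, -1.76259e+02, -1.30000e-02, -3.20000e-02]), 254, np.float64(153.3461956357192))
rim 168 [ 587.99164296 -205.41385151   68.02003   ] [ 644.02512978 -143.72077607   80.11133843]
```

View pics/over.png

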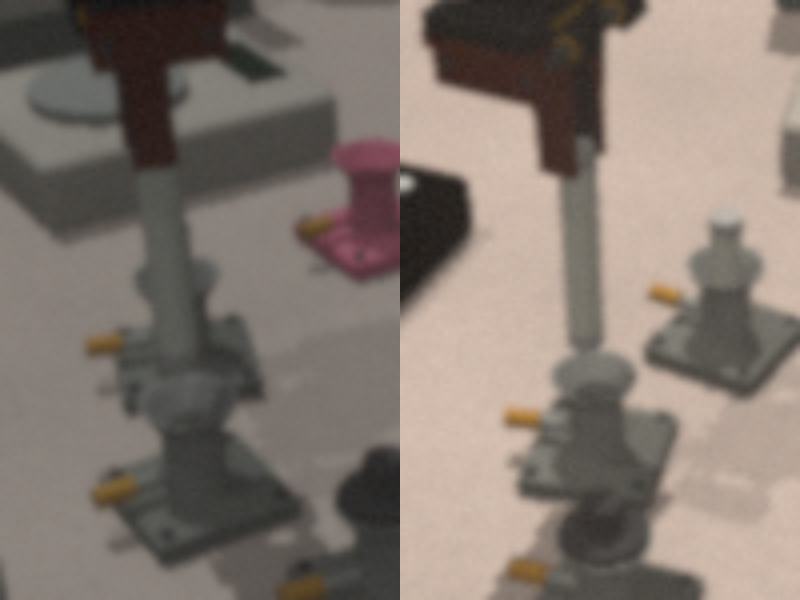

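The foot is centred above the flare (side view, foot at (587,345) over the rim at (593,370)) and about 2 mm too far in x. I'll correct that and lower it to just above the seal.

>>> play_rows:
  increments: "0 -0.002 0 -0.01 0;0 0 0 -0.01 0;0 0 0 -0.008 0;0 0 0 -0.004 0;0 0 0 -0.004 0;0 0 0 -0.004 0;0 0 0 -0.004 0;0 0 0 -0.004 0;0 0 0 -0.003 0;0 0 0 0 0;0 0 0 0 0"

```text
t: 8.35
ee_pos: [614.5, -178.4, 145.6]
orientation: [3.115, -0.408, 0.0]
ft_force: [0.8, 0.5, 0.1]
width: 23.1
```

Run:
```python
from h import *
o=ctrl.get_obs(); p=o['ee_pos']; print(o['t'],p,o['ft_force'],o['moment'],o['width'])
for n in('scene','side'):
    W=cloud(grab(n)); print(n,axis(W,p[0]-1,p[1]+2,85,p[2]-5))
```

```text
8.35 [ 614.54827557 -178.39206111  145.59705141] [0.76218394 0.4817263  0.08048933] [ 0.04576292 -0.02004644  0.04991779] 23.096900755298584
scene (array([ 6.11299e+02, -1.75628e+02, -1.00000e-03, -3.60000e-02]), 222, np.float64(112.79852570321577))
side (array([ 6.15355e+02, -1.76478e+02, -2.10000e-02, -2.80000e-02]), 163, np.float64(112.79852570321577))
```

>>> play_rows:
  increments: "0 0 0 -0.003 0;0 0 0 -0.003 0;0 0 0 -0.002 0;0 0 0 -0.002 0;0 0 0 -0.002 0;0 0 0 -0.002 0;0 0 0 -0.002 0;0 0 0 0 0"

```text
t: 9.25
ee_pos: [615.9, -178.8, 131.1]
orientation: [3.115, -0.408, 0.005]
ft_force: [-0.1, 0.7, 6.7]
width: 23.0
```

>>> play_rows:
  increments: "0 0 0 -0.002 0;0 0 0 -0.002 0;0 0 0 -0.002 0;0 0 0 -0.001 0;0 0 0 -0.001 0;0 0 0 0 0"

```text
t: 9.85
ee_pos: [616.0, -178.8, 123.2]
orientation: [3.114, -0.408, 0.005]
ft_force: [1.3, 0.6, 8.3]
width: 23.5
```

Run:
```python
from h import *
o=ctrl.get_obs(); p=o['ee_pos']; print(o['t'],p,o['ft_force'],o['moment'],o['width'])
for n in('scene','side'):
    W=cloud(grab(n)); print(n,axis(W,p[0]-1,p[1]+2,82,p[2]-3))
P=cloud(grab('wrist')).reshape(-1,3)
r=np.hypot(P[:,0]-614,P[:,1]+179); T=P[(r<9)&(P[:,2]>p[2]+30)&(P[:,2]<p[2]+60)]; print('top z',len(T),np.percentile(T[:,2],[10,50,90])-p[2], np.median(T[:,2]))
```

```text
9.85 [ 616.01049083 -178.76924756  123.2327242 ] [1.34272434 0.55082361 8.26599731] [0.11689213 0.06231904 0.00880011] 23.476106814053246
scene (array([ 6.12168e+02, -1.75939e+02,  2.00000e-03, -5.40000e-02]), 154, np.float64(101.11636209788657))
side (array([ 6.16175e+02, -1.77163e+02,  7.00000e-03, -4.50000e-02]), 112, np.float64(101.11636209788657))
top z 721 [43.07823012 43.8910344  44.6435292 ] 167.12375860030923
```

Top is at z ≈ 167 mm (bottomed is 166) with no slip. I'll press on to feel the hard stop.

>>> play_rows:
  increments: "0 0 0 -0.001 0;0 0 0 -0.001 0;0 0 0 0 0"

```text
t: 10.3
ee_pos: [616.9, -179.0, 122.3]
orientation: [3.114, -0.408, 0.009]
ft_force: [-0.4, 0.7, 14.1]
width: 23.2
```

>>> play_rows:
  increments: "0 0 0 -0.001 0;0 0 0 0 0;0.5 0 0 0.001 0;0.7 0 0 0 0;1 0 0 0 0;1 0 0 0 0;1 0 0 0 0;1 0 0 0 0;1 0 0 0.01 0;1 0 0 0.03 0;1 0 0 0.04 0;1 0 0 0.04 0;1 0 0 0.03 0;1 0 0 0.01 0;1 0 0 0 0;1 0 0 0 0"

```text
t: 11.9
ee_pos: [613.7, -178.1, 278.1]
orientation: [-3.115, 0.408, 0.003]
ft_force: [-0.2, 0.1, -0.1]
width: 88.1
```

Run:
```python
from h import *
o=ctrl.get_obs(); p=o['ee_pos']; print(o['t'],p,o['ft_force'],o['width'])
for n in('scene','side','wrist'):
    d=grab(n); W=cloud(d); print(n,axis(W,614,-175,84,162)); P=W.reshape(-1,3)
    T=P[(np.hypot(P[:,0]-614,P[:,1]+175)<20)&(P[:,2]>150)&(P[:,2]<190)]; T2=T[T[:,2]>162]; print('top',np.percentile(T[:,2],[50,90,98]).round(1),T2.min(0).round(1),T2.max(0).round(1))
a=np.load('/tmp/scene.npz')['img'];b=np.load('/tmp/side.npz')['img']
cv2.imwrite('pics/end.png',np.hstack([cv2.resize(a[100:250,155:255],(400,600)),cv2.resize(b[80:230,185:285],(400,600))])[...,::-1])
```

```text
11.9 [ 613.66489311 -178.09508464  278.07097958] [-0.20490894  0.05995395 -0.14560453] 88.05107856911378
scene (array([ 6.12305e+02, -1.73092e+02, -2.00000e-03, -3.00000e-03]), 311, 123.0)
top [162.9 165.9 166.6] [ 600.7 -183.2  162.2] [ 625.  -159.9  167.6]
side (array([ 6.16393e+02, -1.74086e+02, -7.00000e-03, -6.00000e-03]), 231, 123.0)
top [163.9 168.3 168.9] [ 604.4 -184.5  162.1] [ 626.7 -160.8  169.2]
wrist (array([ 6.13912e+02, -1.71939e+02, -1.00000e-03, -1.00000e-03]), 220, 123.0)
top [165.9 166.9 167.6] [ 602.4 -183.8  162.1] [ 626.4 -160.4  168.1]
```

View pics/end.png

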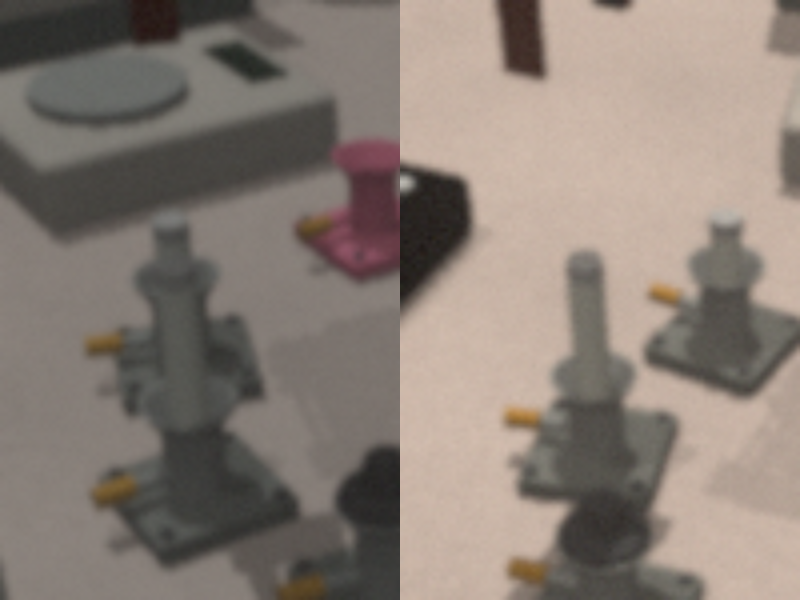

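The tube stands upright in the open collet. It is centred, its top is at about 166–167 mm, and the gripper is clear of it. Handing in.

```bash
python3 -c "
from workcell import ctrl
ctrl.close_job(); print(ctrl.get_obs()['t'])"
```

```text
the job is handed in; nothing more can be done
the job is handed in; nothing more can be done
```

I fitted the tall white tube into the open (middle) collet, pushed it down to the stop, let go, retracted about 155 mm and handed the job in at about 12 s.

**Last checks:**
- **Depth:** the tube's top is at 166–169 mm across the three cameras, and 166 mm would be fully bottomed. The tool force was about 8 N while the seal was sliding and rose to 14 N at the stop.
- **Position and tilt:** the tube is within about 2–3 mm of the collet's axis and leans less than 0.01 rad. The gripper is clear, with about zero force on it.

**What was off:**
- My grasp was about 6 mm off centre along the jaws, because I read a moving pose as settled. The tube therefore hung tilted by about 2° while carried, and stood straight once released.
- The two fixed cameras disagree by about 3–4 mm in x. I worked with differences within each camera, so this did not affect the fit.

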